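# Making up two engine rebuild kits

## Robot

A 7-joint arm with a two-finger parallel gripper is mounted at the origin on the work surface. World frame = base frame: x ahead of the robot, y to its left, z up, the work surface at z = 0. Lengths are in m, angles in rad, forces in N, time in s.
With the tool pointing down it reaches from about 0.425 to 0.975 m from the base axis. Payload 16.7 kg.
Tool frame: the origin (TCP) lies on the centre line of the jaws, within the pads' length; the fingertips stand 14 mm ahead of it and the grasp point (between the pads) lies 5 mm behind it; z points along the fingers, y is the line along which they close (so a half turn about z gives the same grasp; the last joint's range is limited). The gripper opens to 85 mm and grips with 20 to 120 N. Pads are 22 mm wide; open, the fingers measure 114 mm over their backs; the gripper's body (76 mm by 85 mm) begins 54 mm behind the grasp point. The pads swing forward as they close: fully open they stand 13 mm farther back than shut.
Start: joints at [-1.452, 0.426, 0.074, 1.606, -0.034, 1.111, -0.067], TCP at [0.179, 0.651, 0.209] pointing down, gripper open.
Joint ranges: [-2.85, 2.85], [-0.5, 2.14], [-1.23, 1.37], [0.21, 2.46], [-1.02, 4.16], [0.16, 2.05], [-2.73, 2.73]. Speed limits (rad/s): [1.89, 1.89, 2.39, 2.39, 3.01, 3.01, 3.01].

## Interface

Orientations are given as a rotation vector (axis times angle).
In Python, from station import env, optics gives the robot as it stands.
- The arm moves only by the tool carry_out, never from a script. Its argument "motion" is a list of rows, each a list of 2 entries, a list of its own where there are three numbers: the shift along the world's x, y, z in units of 0.04 m (1.0 is 0.04 m), then the turn about the world's z in units of 8 degrees (1.0 is 8 degrees). A call has 1 to 10 rows; each row shifts and turns the commanded pose from where the row before left it; what a row does not reach is not made up. A row lasts 1/10 s, in which the tool goes at most 50 mm and 8.59 degrees, less where a joint would pass 70% of its speed; a pose out of reach is approached as far as the arm can. A call with a number of a shift or a turn outside -1 to 1 is refused whole. A call with a gripper value outside its range is refused whole. "gripper" is the opening, from 0 (shut) to 1 (fully open), set as the call begins (left out, the last holds). The fingers move at their own pace and stop on an object; "squeeze" is the grip in N (left out, the last holds). Time passes only in rows, so rows that do not move let the fingers close. It gives the time, the measured TCP pose, the force, the opening and the grip force at its end, in the units of the state.
- env.get_state(): the state, without advancing time (a new reading comes with each control period).
- optics.get_image(name): name is "scene" or "top"; returns a dict with "img" (480x640x3 uint8, red, green, blue), "fx", "fy", "cx", "cy" (pixels), "rvec" (rotation vector, rad) and "tvec" (3), from world to camera coordinates, as OpenCV has them. Camera axes: x right, y down, z forward; pixel columns grow to the right and rows downward; lengths in m; the calibration is good to about 2 mm. A picture is of the moment at which its call begins. There is no depth.
- env.sign_off(): hands the job in; it is judged then, once.
The state is a dict: "time_s": time; "joint_pos": joint angles; "dq": joint speeds; "joint_torque": joint torques, N m; "tcp_pos": TCP position; "tool_rot": TCP orientation; "ft_force": force on the tool from outside, world axes, zero at the start; "moment": the same for the moment, N m; "opening": opening from 0.0 (shut) to 1.0 (fully open); "grip_force": force on a finger pad.
Only numpy, scipy, OpenCV 4.12 (cv2) and the standard library are available. Lean on these libraries where they do the work, as an engineer would, in place of code of your own. Each camera call takes 0.05 s, during which the arm holds its last target. There are 200 camera calls.

## Task

Make up the two engine rebuild kits from the stock on the bench: the large piston and the tall oil filter go in the two-compartment tray (the single-cylinder engine), both small pistons and the short, wide oil filter in the three-compartment tray (the twin). Stand every part upright on the floor of a compartment of its own, setting it down gently rather than dropping it. Leave the valve, the valve spring and the tin standing where they are among the stock.

Things in the scene. Friction and masses are not known exactly. Their poses are not given: they have to be found in the camera images.
- piston_large: The large engine piston, bare aluminium, 64 mm in diameter and 60 mm tall, standing on its skirt with the flat crown up; about 0.3 kg. Round on the outside, so it can be gripped across any diameter. Origin: centre of its underside, z up.
- piston_small_a: One of the two like small engine pistons, bare aluminium, 50 mm in diameter and 48 mm tall, standing crown up; about 0.2 kg. Round on the outside. Origin: centre of its underside, z up.
- piston_small_b: The other small engine piston, like the first: 50 mm in diameter and 48 mm tall, standing crown up. Origin: centre of its underside, z up.
- filter_tall: The tall, slim spin-on oil filter, a dark grey painted steel can 52 mm in diameter and 90 mm tall, standing on its sealing ring with the domed, fluted end up; about 0.3 kg. Origin: centre of its underside, z up.
- filter_short: The short, wide spin-on oil filter, a dark grey painted steel can 66 mm in diameter and 52 mm tall, standing on its sealing ring with the domed, fluted end up; about 0.3 kg. Origin: centre of its underside, z up.
- tray2: Low steel tray, one row of two square compartments, each 84 x 84 mm inside; 180 x 92 mm outside; floor 4 mm thick, outer walls 4 mm thick, 18 mm high, dividers 4 mm thick, 16 mm high. Fixed, left or right of the stock, its row pointing roughly away from the robot. Origin: centre of its underside, z up, x along the row; compartment centres at x = -44 and +44 mm, y = 0.
- tray3: Low steel tray, one row of three square compartments, each 84 x 84 mm inside; 268 x 92 mm outside; floor 4 mm thick, outer walls 4 mm thick, 18 mm high, dividers 4 mm thick, 16 mm high. Fixed, left or right of the stock, its row pointing roughly away from the robot. Origin: centre of its underside, z up, x along the row; compartment centres at x = -88, 0 and +88 mm, y = 0.
- valve: A steel engine valve standing upside down on its flat head among the stock: head 42 mm in diameter, 8 mm stem rising to 100 mm. Stays where it is. Origin: centre of its underside, z up.
- spring: A steel valve spring standing on end among the stock, 31 mm in diameter, 44 mm tall. Stays where it is. Origin: centre of its underside, z up.
- paste_tin: A low round green tin, 60 mm in diameter, 26 mm tall, among the stock. Stays where it is. Origin: centre of its underside, z up.
Things that resemble listed ones, but are neither listed nor needed, are in the scene too. Leave any yellow look-alike of the filter_short alone.

How it is judged:
By the outcome, as a careful person would: the job done as asked, in the order asked, and still so for the second after the job is handed in, with the robot touching nothing.
It also fails if it takes over 128 s, if anything falls off the work surface, if the arm or the gripper's body presses on something with over 40 N, if the wrist force passes 120 N, or if a joint passes its speed limit or range.

## Working session

There is one attempt and no reset: what is moved stays moved. The work goes in short steps, Python scripts to look and compute and a tool call to move; the robot and the scene stay as the last step left them, time stands still between calls to the robot, and variables do not carry over. Pictures are saved under pics/ and viewed, at most 14 in all, crops included, and the job is handed in when it is done.

Besides the shell and the picture viewer there is one more tool, called after "Call:" by a JSON object that holds its "fn" and its "kwargs". carry_out: Moves the arm, as the interface text tells. Shifts and turns lie within -1 to 1; 1 stands for 0.04 m of shift or 8 degrees of turn. Its arguments: {"type":"object","properties":{"motion":{"type":"array"},"gripper":{"type":"number"},"squeeze":{"type":"number"}},"required":["motion"]}

```bash
mkdir -p pics
cat > h.py <<'E'
import numpy as np, cv2, pickle
def save(tag):
    from station import optics
    d={n:optics.get_image(n) for n in("scene","top")}
    pickle.dump(d,open(f'{tag}.pkl','wb'))
    for n in d: cv2.imwrite(f'pics/{tag}_{n}.png',d[n]['img'][:,:,::-1])
    return d
def load(tag): return pickle.load(open(f'{tag}.pkl','rb'))
def K(c): return np.array([[c['fx'],0,c['cx']],[0,c['fy'],c['cy']],[0,0,1.]])
def ray(c,p):
    R=cv2.Rodrigues(np.array(c['rvec'],float))[0]; t=np.array(c['tvec'],float).ravel()
    return -R.T@t, R.T@np.linalg.inv(K(c))@np.array([p[0],p[1],1.])
def atz(c,p,z):
    o,d=ray(c,p); return o+d*(z-o[2])/d[2]
def proj(c,P): return cv2.projectPoints(np.array(P,float).reshape(-1,3),np.array(c['rvec'],float),np.array(c['tvec'],float),K(c),None)[0].reshape(-1,2)
def tri(c1,p1,c2,p2):
    o1,d1=ray(c1,p1);o2,d2=ray(c2,p2)
    s=np.linalg.lstsq(np.c_[d1,-d2],o2-o1,rcond=None)[0]
    a,b=o1+s[0]*d1,o2+s[1]*d2
    return (a+b)/2,np.linalg.norm(a-b)
E
python3 - <<'E'
from h import *
d=save('a')
from station import env
for n in d:
    c=d[n]; print(n,c['fx'],c['cx'],c['cy'],ray(c,(320,240)))
print(env.get_state())
E
```

```text
scene 558.0269083309672 328.87995189958536 241.25257777534387 (array([1.2380117 , 0.16881052, 0.63314148]), array([-0.77792803, -0.17375801, -0.6040649 ]))
top 615.3942288467292 320.68232645098857 236.4106289265595 (array([ 0.42431606, -0.00568436,  1.29187649]), array([ 0.03847576,  0.01314139, -0.99919076]))
{'time_s': 0.1, 'joint_pos': array([-1.45250471,  0.4266553 ,  0.07385692,  1.60651989, -0.03411734,
        1.11078291, -0.06712502]), 'dq': array([-0.00095261, -0.00148454,  0.00100535, -0.00134089, -0.00199054,
       -0.00119516,  0.00128056]), 'joint_torque': array([ 7.68453581e-03, -9.51530385e+01,  3.77195880e+00, -4.64401066e+01,
        1.98574393e-02,  6.50326678e-03, -5.30590398e-06]), 'tcp_pos': array([0.17852954, 0.65057399, 0.20820038]), 'tool_rot': array([-4.19483467e-01, -3.11337398e+00,  1.73232859e-03]), 'ft_force': array([-0.18361892,  0.16736245,  0.67813433]), 'moment': array([-0.01549761,  0.08060227,  0.05346432]), 'grip_force': 0.0, 'opening': 1.00511591171228}
```

View pics/a_top.png

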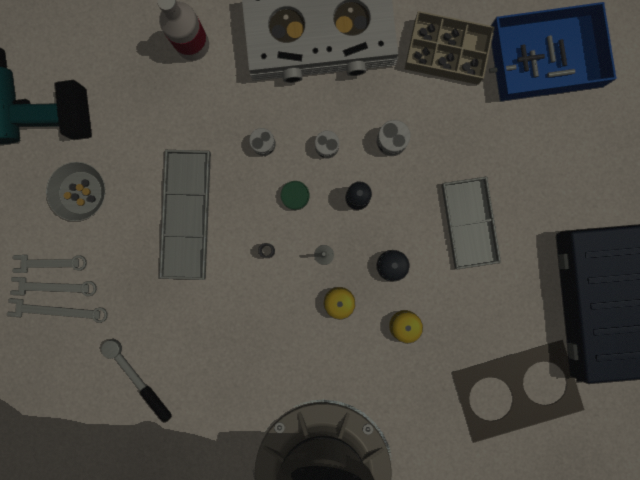

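View pics/a_scene.png

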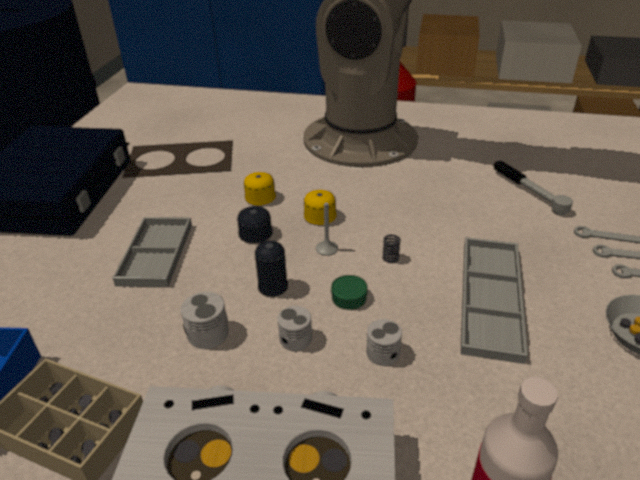

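Top view: small pistons are at (262,142) and (327,146), and the large piston at (393,139). The tall filter is at (358,195) and the short filter at (394,265), both dark. Yellow look-alikes are at (340,303) and (407,327), to be left alone. Tray3 is at (185,214), tray2 at (470,222), the tin at (295,195), the spring at (266,250) and the valve at (322,254). The scene view agrees with this. Next, close crops.

Run:
```python
from h import *
d=load('a')
def crop(n,x0,y0,x1,y1,s,name):
    im=d[n]['img'][y0:y1,x0:x1,::-1]
    im=cv2.resize(im,None,fx=s,fy=s,interpolation=cv2.INTER_CUBIC)
    im=cv2.convertScaleAbs(im,alpha=1.5)
    for x in range((x0//20+1)*20,x1,20): cv2.putText(im,str(x),(int((x-x0)*s)-8,8),0,.3,(0,0,255),1); cv2.line(im,(int((x-x0+.5)*s),10),(int((x-x0+.5)*s),16),(0,0,255),1)
    for y in range((y0//20+1)*20,y1,20): cv2.putText(im,str(y),(0,int((y-y0)*s)+4),0,.3,(0,0,255),1); cv2.line(im,(20,int((y-y0+.5)*s)),(26,int((y-y0+.5)*s)),(0,0,255),1)
    cv2.imwrite('pics/'+name+'.png',im)
crop('top',235,110,435,290,4-.05,'ct')
crop('scene',170,195,410,370,3.3,'cs')
def pair(name,A,B):
    out=[]
    for n,(x0,y0,x1,y1),s in (A,B): crop(n,x0,y0,x1,y1,s,'t'); out.append(cv2.imread('pics/t.png'))
    h=max(o.shape[0] for o in out)
    out=[cv2.copyMakeBorder(o,0,h-o.shape[0],0,4,0) for o in out]
    cv2.imwrite('pics/'+name+'.png',np.hstack(out)); print(np.hstack(out).shape)
pair('tt',('top',(150,140,220,290),3.9),('top',(430,165,510,280),5.0))
pair('ts',('scene',(450,230,535,365),4.4),('scene',(110,210,200,295),4.4))
```

```text
(585, 681, 3)
(594, 778, 3)
```

View pics/ct.png

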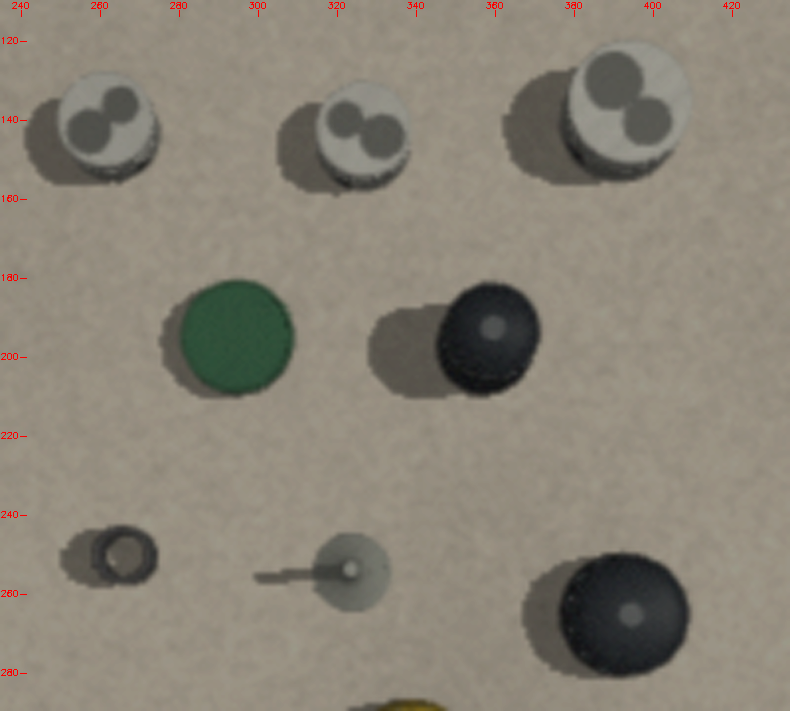

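View pics/cs.png

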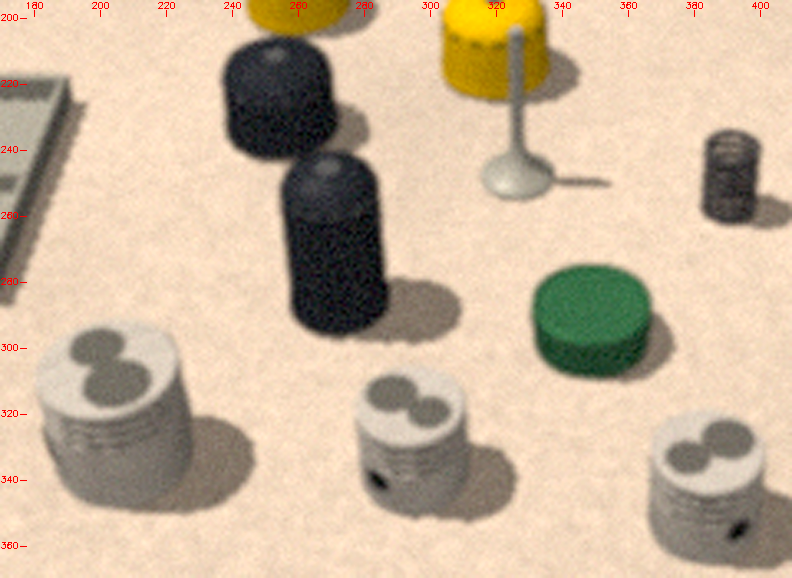

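View pics/tt.png

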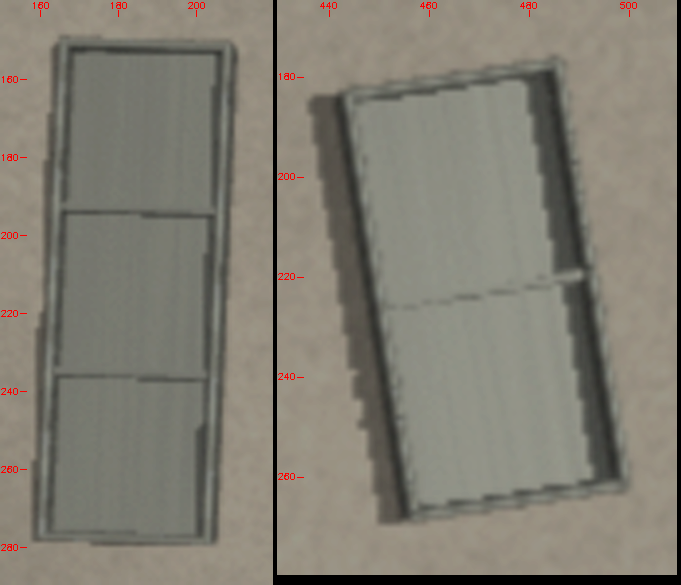

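View pics/ts.png

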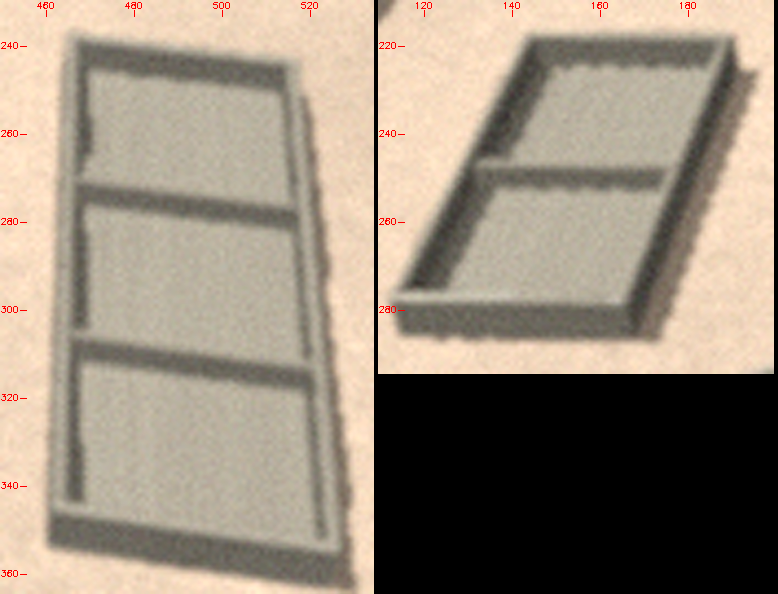

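Identity check: in the close crops, (394,136) is clearly the larger piston, and (261,140) and (327,143) are the two small ones. The dark tall can is at (359,192) and the dark wide can at (394,265). The yellow cans are ruled out, and the compartments are all empty. Now triangulating.

Run:
```python
from h import *
from scipy.optimize import least_squares
d=load('a');T,S=d['top'],d['scene']; np.set_printoptions(precision=4,suppress=True)
for n,p,q,h in [('L',(394.1,135.4),(202.4,306.8),.06),('sA',(261.4,140),(384.2,331.9),.048),('sB',(326.5,142.5),(294.2,317.7),.048),('tall',(359.2,192.4),(269,245.3),.09),('short',(394.1,265),(253,211),.052)]:
    P,e=tri(T,p,S,q); print(n,P,e,'top@h',atz(T,p,h),'sc@h',atz(S,q,h))
def c(l,o,s): return [(x/s+o[0]-.5+.5/s,y/s+o[1]-.5+.5/s) for x,y in l]
trays={'t3':(.268,c([(210,540),(36,538),(230,45),(58,38)],(150,140),3.9),c([(68,38),(299,62),(48,508),(342,552)],(450,230),4.4)),
't2':(.180,c([(352,488),(135,518),(284,58),(71,96)],(430,165),5.),c([(152,37),(359,38),(20,293),(250,303)],(110,210),4.4))}
for n,(Lx,a,b) in trays.items():
    for p,q in zip(a,b): print(n,*tri(T,p,S,q))
    loc=np.array([[-Lx/2,-.046],[-Lx/2,.046],[Lx/2,-.046],[Lx/2,.046]])
    def W(v): 
        R=np.array([[np.cos(v[2]),-np.sin(v[2])],[np.sin(v[2]),np.cos(v[2])]]); return np.c_[loc@R.T+v[:2],np.full(4,.018)]
    f=lambda v:np.r_[(proj(T,W(v))-a).ravel(),(proj(S,W(v))-b).ravel()]
    r=least_squares(f,[.5,.2 if n=='t3' else -.2,0]); v=r.x
    print(n,v,np.degrees(v[2]),'res',np.round(r.fun,1))
    for x in ([-.088,0,.088] if n=='t3' else [-.044,.044]): print('  comp',v[0]+x*np.cos(v[2]),v[1]+x*np.sin(v[2]))
print('tin',atz(T,(295,195),.026),'valve',atz(T,(323,254),.0),'spring',atz(T,(266,250),.044), 'yel',atz(T,(340,303),.05),atz(T,(407,327),.05))
```

```text
L [ 0.6855 -0.1364  0.0553] 0.00044745866430259386 top@h [ 0.6846 -0.1361  0.06  ] sc@h [ 0.69   -0.1337  0.06  ]
sA [0.6758 0.1338 0.043 ] 0.0007539670602942546 top@h [0.6748 0.1329 0.048 ] sc@h [0.6805 0.1345 0.048 ]
sB [0.6719 0.0001 0.0437] 0.00022841127324889801 top@h [0.6711 0.     0.048 ] sc@h [0.676  0.0015 0.048 ]
tall [ 0.565  -0.0654  0.0887] 0.00036765337307271574 top@h [ 0.5649 -0.0655  0.09  ] sc@h [ 0.5666 -0.0646  0.09  ]
short [ 0.4236 -0.139   0.0515] 3.563513661409311e-05 top@h [ 0.4236 -0.139   0.052 ] sc@h [ 0.4243 -0.1388  0.052 ]
t3 [0.3914 0.2517 0.0161] 8.617246463554076e-05
t3 [0.3912 0.3445 0.016 ] 0.00010784635191939209
t3 [0.6565 0.2458 0.0167] 0.0014482886167502536
t3 [0.6591 0.3389 0.0172] 0.00023334772036599622
t3 [ 0.5251  0.2949 -0.0214] -1.2260200208956125 res [-0.2  0.6  0.1 -0.4  0.1 -0.9  0.4 -0.5  0.2 -1.2 -0.2 -0.7  0.8  0.2
 -0.4  0. ]
  comp 0.4371027133043899 0.296741791619938
  comp 0.525082567437274 0.29485890374318413
  comp 0.6130624215701581 0.29297601586643024
t2 [ 0.4321 -0.3613  0.0143] 0.0007106894939764876
t2 [ 0.4182 -0.2706  0.0154] 0.0027496489031741214
t2 [ 0.6091 -0.3304  0.0203] 0.0032002521724684824
t2 [ 0.5932 -0.2438  0.015 ] 0.0023278205663123893
t2 [ 0.5135 -0.3008  0.16  ] 9.169776613498561 res [-0.   0.1 -0.8  0.6 -0.3  0.2 -1.6 -0.9 -0.2 -1.5 -0.4 -1.4 -1.7  1.1
  0.  -0.4]
  comp 0.47009368906076976 -0.3078163849860445
  comp 0.5569690899522216 -0.29379266508191343
tin [0.5655 0.0638 0.026 ] valve [0.4447 0.0046 0.    ] spring [0.4507 0.1201 0.044 ] yel [ 0.3459 -0.0312  0.05  ] [ 0.2999 -0.1659  0.05  ]
```

Every triangulation closes to within about 3 mm and the heights are plausible. The piston crowns read about 5 mm low, which is ellipse-edge bias, so I use the top view for x,y. All targets are within reach. First I'll swing over to the large piston.

Call:
{"fn": "carry_out", "kwargs": {"motion": [[[0.63,-0.98,0],0.2],[[0.63,-0.98,0],0.2],[[0.63,-0.98,0],0.2],[[0.63,-0.98,0],0.2],[[0.63,-0.98,0],0.2],[[0.63,-0.98,0],0.2],[[0.63,-0.98,0],0.2],[[0.63,-0.98,0],0.2],[[0.63,-0.98,0],0.2],[[0.63,-0.98,0],0.2]], "gripper": 1}}

```text
time_s: 1.1
tcp_pos: [0.4312, 0.2571, 0.2088]
tool_rot: [0.02, -3.141, -0.0]
ft_force: [0.8, 0.7, -1.0]
opening: 0.999
grip_force: 0.0
```

Call:
{"fn": "carry_out", "kwargs": {"motion": [[[0.64,-0.98,0],0],[[0.64,-0.98,0],0],[[0.64,-0.98,0],0],[[0.64,-0.98,0],0],[[0.64,-0.98,0],0],[[0.64,-0.98,0],0],[[0.64,-0.98,0],0],[[0.64,-0.98,0],0],[[0.64,-0.98,0],0],[[0.6,-0.98,0],0]]}}

```text
time_s: 2.1
tcp_pos: [0.6858, -0.1346, 0.2084]
tool_rot: [0.019, -3.141, -0.0]
ft_force: [0.2, 0.5, -0.0]
opening: 1.003
grip_force: 0.0
```

Call:
{"fn": "carry_out", "kwargs": {"motion": [[[0,-0.04,-0.5],0],[[0,0,-0.8],0],[[0,0,-0.8],0],[[0,0,-0.4],0],[[0,0,0],0],[[0,0,0],0]]}}

```text
time_s: 2.7
tcp_pos: [0.6855, -0.1349, 0.1097]
tool_rot: [-0.018, 3.141, -0.0]
ft_force: [0.3, 0.2, -0.2]
opening: 1.002
grip_force: 0.0
```

Run:
```python
from h import *
d=save('b');from station import env
print(env.get_state()['tcp_pos'])
im=np.hstack([cv2.resize(d['top']['img'][90:220,320:470],None,fx=2.6,fy=2.6,interpolation=2),cv2.resize(d['scene']['img'][210:340,120:270],None,fx=2.6,fy=2.6,interpolation=2)])
cv2.imwrite('pics/b.png',im[:,:,::-1])
```

```text
[ 0.68598088 -0.13490669  0.11060548]
```

View pics/b.png

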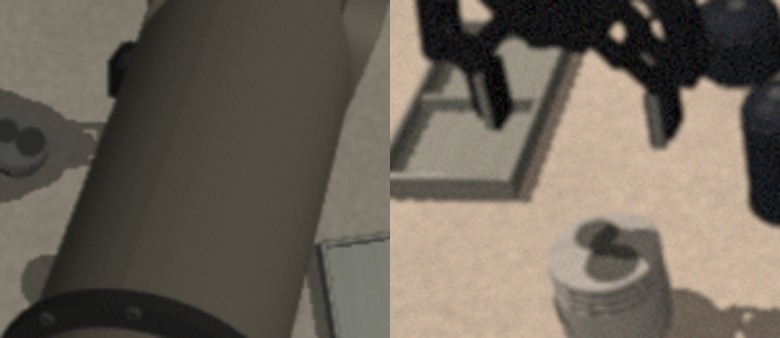

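The scene crop shows the fingertips at about (160,259) and (225,266), with the piston crown ahead and below between them. The top view is hidden by the arm. I'll compute the tip height from these points.

Run:
```python
from h import *
S=load('b')['scene']
for p in [(160.4,259.2),(224.6,266.5)]:
    o,d=ray(S,p); print(o+d*(.691-o[0])/d[0])
print(proj(S,[[.686,-.135,.11],[.686,-.135,.096],[.686,-.135,.109]]))
```

```text
[ 0.691      -0.18201365  0.14422861]
[ 0.691      -0.08789805  0.14493904]
[[197.35729278 279.34230601]
 [198.85172797 286.67026082]
 [197.46509469 279.87091208]]
```

Run:
```python
from h import *
d=load('b');T=d['top'];S=d['scene']
for z in(.12,.16,.2,.25): print(z,atz(T,(367,117),z))
im=cv2.resize(S['img'][150:340,110:300],None,fx=3.1,fy=3.1,interpolation=2)
im=cv2.convertScaleAbs(im,alpha=1.8,beta=20)
cv2.imwrite('pics/b2.png',im[:,:,::-1])
```

```text
0.12 [ 0.707029   -0.07750114  0.12      ]
0.16 [ 0.69737907 -0.07504979  0.16      ]
0.2 [ 0.68772915 -0.07259845  0.2       ]
0.25 [ 0.67566675 -0.06953427  0.25      ]
```

View pics/b2.png

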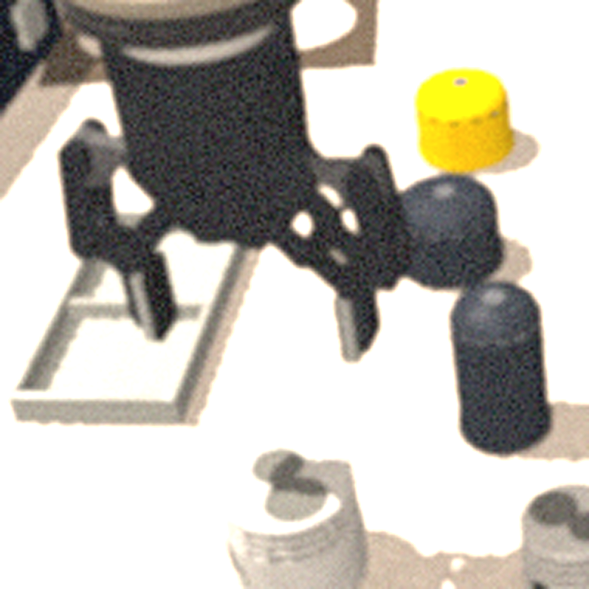

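The fingertips appear higher than the TCP reading suggests: about z≈0.144 if they are at x≈0.69. I'll go 30 mm lower, which is safe under either reading, and measure again.

Call:
{"fn": "carry_out", "kwargs": {"motion": [[[0,-0.03,-0.4],0],[[0,0,-0.35],0],[[0,0,0],0],[[0,0,0],0],[[0,0,0],0]]}}

```text
time_s: 3.3
tcp_pos: [0.6852, -0.136, 0.0791]
tool_rot: [-0.018, 3.141, -0.0]
ft_force: [0.2, -0.7, 0.4]
opening: 0.993
grip_force: 0.0
```

Run:
```python
from h import *
d=save('c');S=d['scene']
from station import env
print(env.get_state()['tcp_pos'],env.get_state()['joint_pos'])
im=np.hstack([cv2.resize(i['img'][y:y+180,x:x+125],None,fx=3.1,fy=3.1,interpolation=2) for i,x,y in((S,130,190),(d['top'],340,70))])
im=cv2.convertScaleAbs(im,alpha=1.5,beta=20)
cv2.imwrite('pics/c.png',im[:,:,::-1])
```

```text
[ 0.68530337 -0.13595482  0.07927717] [-0.18372317  0.62282716  0.41411395  1.66854904 -0.30110625  0.91316699
  1.92876302]
```

View pics/c.png

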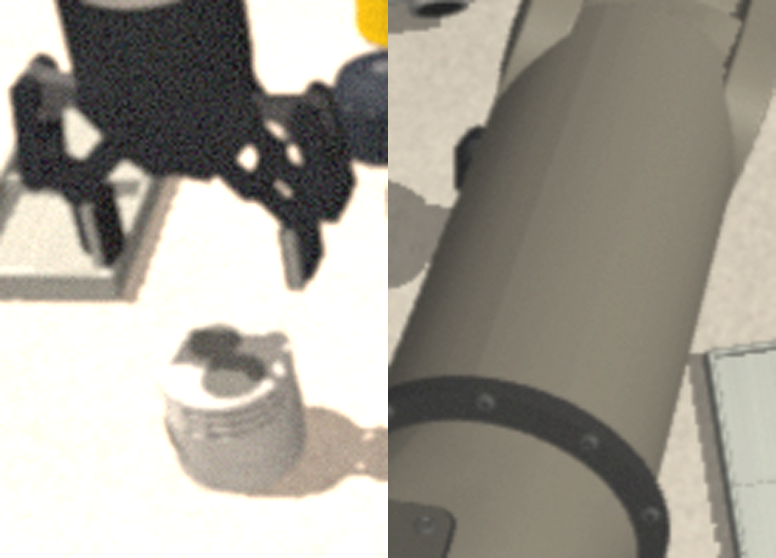

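Run:
```python
from h import *
d=load('c');T=d['top'];S=d['scene']
for q in [(243,254),(240,235),(234,218)]: print(tri(T,(362.5,121),S,q))
for p in [(164.8,275.5),(226,283)]:
  for x in (.645,.685):
    o,dd=ray(S,p); print(x,o+dd*(x-o[0])/dd[0])
```

```text
(array([ 0.68714427, -0.06356476,  0.16728003]), np.float64(0.005911106275619972))
(array([ 0.68141981, -0.06421398,  0.19472088]), np.float64(0.0014523308330337088))
(array([ 0.6771608 , -0.06677341,  0.2187158 ]), np.float64(0.006663847293577655))
0.645 [ 0.645      -0.21095843  0.07069948]
0.685 [ 0.685      -0.18534214  0.10863748]
0.645 [ 0.645      -0.11154771  0.07095534]
0.685 [ 0.685      -0.0926369   0.10887609]
```

Call:
{"fn": "carry_out", "kwargs": {"motion": [[[0,0,-0.4],0],[[0,0,-0.4],0],[[0,0,-0.3],0],[[0,0,0],0],[[0,0,0],0],[[0,0,0],0]]}}

```text
time_s: 4.0
tcp_pos: [0.6853, -0.1361, 0.0352]
tool_rot: [-0.018, 3.141, -0.0]
ft_force: [-0.2, 0.8, -0.2]
opening: 1.004
grip_force: 0.0
```

Run:
```python
from h import *
d=save('d');S=d['scene']
from station import env
print(env.get_state()['tcp_pos'])
im=cv2.resize(S['img'][190:370,130:300],None,fx=3.1,fy=3.1,interpolation=2)
im=cv2.convertScaleAbs(im,alpha=1.3,beta=20)
cv2.imwrite('pics/d.png',im[:,:,::-1])
```

```text
[ 0.68539983 -0.13601761  0.03542906]
```

View pics/d.png

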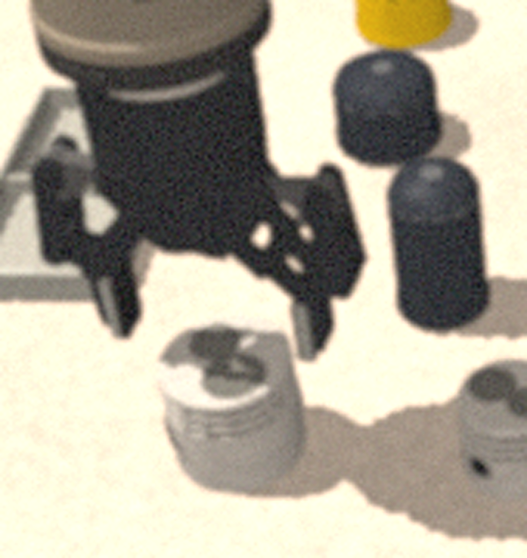

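Run:
```python
from h import *
S=load('d')['scene']
f=lambda u,v:(130+u/3.1,190+v/3.1)
for n,p,xs in [('body',f(185,250),(.685,.723)),('tipL',f(122,335),(.68,.69)),('tipR',f(310,358),(.68,.69))]:
  for x in xs:
    o,dd=ray(S,p); print(n,x,o+dd*(x-o[0])/dd[0])
print((proj(S,[[.685,-.136-.047,.034],[.685,-.136+.047,.034],[.685,-.136-.047,.066],[.685,-.136+.047,.066]])-[130,190])*3.1)
```

```text
body 0.685 [ 0.685      -0.14462521  0.12395026]
body 0.723 [ 0.723      -0.12308759  0.15893915]
tipL 0.68 [ 0.68       -0.19032758  0.05883241]
tipL 0.69 [ 0.69       -0.18389154  0.06912447]
tipR 0.68 [ 0.68       -0.09448977  0.05995285]
tipR 0.69 [ 0.69       -0.08977123  0.07022483]
[[141.07457754 380.80153329]
 [323.80670077 405.54895297]
 [129.24204088 332.96230715]
 [316.10398482 357.42755577]]
```

Vision is consistent: the tips, the body and the knuckles all sit about 30 mm higher than the reported TCP implies. The open tip is at reported z + 0.030, so I'll work in tip heights from the images. I'll lower by another 40 mm in steps, watching the force.

Call:
{"fn": "carry_out", "kwargs": {"motion": [[[0,0.02,-0.25],0],[[0,0,-0.25],0],[[0,0,-0.25],0],[[0,0,-0.25],0],[[0,0,0],0],[[0,0,0],0]]}}

```text
time_s: 4.7
tcp_pos: [0.6848, -0.1352, -0.0056]
tool_rot: [0.018, -3.141, 0.0]
ft_force: [0.0, -0.3, 0.4]
opening: 0.997
grip_force: 0.0
```

Call:
{"fn": "carry_out", "kwargs": {"motion": [[[0,0,0],0],[[0,0,0],0],[[0,0,0],0],[[0,0,0],0],[[0,0,0],0],[[0,0,0],0],[[0,0,0],0],[[0,0,0],0]], "gripper": 0, "squeeze": 40}}

```text
time_s: 5.5
tcp_pos: [0.6854, -0.1352, -0.0045]
tool_rot: [-0.018, 3.141, -0.0]
ft_force: [-1.1, 0.9, 6.1]
opening: 0.739
grip_force: 44.2
```

Run:
```python
from h import *
d=save('e');S=d['scene']
from station import env
s=env.get_state();print(s['tcp_pos'],s['ft_force'],s['opening'],s['grip_force'])
im=cv2.resize(S['img'][210:370,130:270],None,fx=3.5,fy=3.5,interpolation=2)
im=cv2.convertScaleAbs(im,alpha=1.3,beta=20)
cv2.imwrite('pics/e.png',im[:,:,::-1])
```

```text
[ 0.68542565 -0.13515714 -0.0044886 ] [-1.26936565  0.59443323  5.79115746] 0.741430512527277 44.196991324424744
```

View pics/e.png

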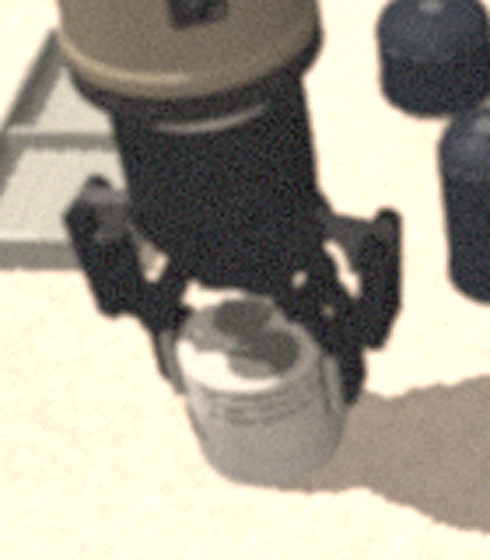

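The piston is held: opening 0.74, about 63 mm, with the pads on its upper half. I'll lift it and carry it to the far compartment of tray2.

Call:
{"fn": "carry_out", "kwargs": {"motion": [[[0,0,0.3],0],[[0,0,0.6],0],[[0,0,0.8],0],[[0,0,0.6],0],[[-0.6,-0.8,0],0.2],[[-0.7,-0.8,0],0.2],[[-0.7,-0.8,0],0.2],[[-0.7,-0.8,0],0.2],[[-0.5,-0.77,0],0.2],[[0,0,0],0]]}}

```text
time_s: 6.6
tcp_pos: [0.5531, -0.2995, 0.0879]
tool_rot: [0.227, -3.133, 0.003]
ft_force: [0.3, 0.3, -3.3]
opening: 0.739
grip_force: 45.1
```

Call:
{"fn": "carry_out", "kwargs": {"motion": [[[0,0,-0.5],0],[[0,0,-0.7],0],[[0,0,-0.4],0],[[0,0,-0.2],0],[[0,0,0],0],[[0,0,0],0],[[0,0,0],0]]}}

```text
time_s: 7.3
tcp_pos: [0.5577, -0.2942, 0.0159]
tool_rot: [-0.237, 3.131, -0.001]
ft_force: [-0.1, -0.2, -3.9]
opening: 0.742
grip_force: 45.2
```

Call:
{"fn": "carry_out", "kwargs": {"motion": [[[0,0,-0.2],0],[[0,0,-0.1],0],[[0,0,-0.03],0],[[0,0,0],0],[[0,0,0],0]]}}

```text
time_s: 7.8
tcp_pos: [0.557, -0.294, 0.0016]
tool_rot: [0.237, -3.133, 0.0]
ft_force: [0.9, -0.4, -2.3]
opening: 0.74
grip_force: 45.2
```

Call:
{"fn": "carry_out", "kwargs": {"motion": [[[0,0,-0.04],0],[[0,0,0],0],[[0,0,0],0]]}}

```text
time_s: 8.1
tcp_pos: [0.557, -0.2939, 0.0]
tool_rot: [0.237, -3.133, 0.0]
ft_force: [0.2, 0.2, -3.9]
opening: 0.743
grip_force: 45.2
```

Call:
{"fn": "carry_out", "kwargs": {"motion": [[[0,0,-0.04],0],[[0,0,0],0],[[0,0,0],0]]}}

```text
time_s: 8.4
tcp_pos: [0.5572, -0.294, -0.0005]
tool_rot: [-0.237, 3.132, 0.0]
ft_force: [-5.9, 3.5, 15.7]
opening: 0.741
grip_force: 46.9
```

Floor contact is at reported z≈0, as predicted. Releasing.

Call:
{"fn": "carry_out", "kwargs": {"motion": [[[0,0,0.02],0],[[0,0,0],0],[[0,0,0],0],[[0,0,0],0],[[0,0,0],0]], "gripper": 1}}

```text
time_s: 8.9
tcp_pos: [0.557, -0.2939, -0.0009]
tool_rot: [0.237, -3.133, 0.0]
ft_force: [0.5, 0.2, -0.2]
opening: 1.0
grip_force: 0.0
```

Call:
{"fn": "carry_out", "kwargs": {"motion": [[[0,0,0.3],0],[[0,0,0.6],0],[[0,0,0.9],0],[[0,0,1],0],[[0,0,0.9],0],[[0,0,0],0]]}}

```text
time_s: 9.5
tcp_pos: [0.5592, -0.2954, 0.1531]
tool_rot: [-0.236, 3.126, -0.005]
ft_force: [0.6, 0.8, -0.1]
opening: 0.997
grip_force: 0.0
```

Call:
{"fn": "carry_out", "kwargs": {"motion": [[[0.03,0.9,0],0],[[0.03,0.96,0],0],[[0.03,0.96,0],0],[[0.03,0.96,0],0],[[0.03,0.96,0],0],[[0.03,0.96,0],0],[[0,0,0],0],[[0,0,0],0],[[0,0,0],0]]}}

```text
time_s: 10.4
tcp_pos: [0.5641, -0.0669, 0.1474]
tool_rot: [-0.235, 3.133, -0.001]
ft_force: [-0.5, -0.1, -0.7]
opening: 1.001
grip_force: 0.0
```

Run:
```python
from h import *
d=save('f');S=d['scene']
im=np.hstack([cv2.resize(S['img'][150:350,x:x+130],None,fx=2.9,fy=2.9,interpolation=2) for x in (210,100)])
im=cv2.convertScaleAbs(im,alpha=1.4,beta=20)
cv2.imwrite('pics/f.png',im[:,:,::-1])
```

```text
(no output)
```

View pics/f.png

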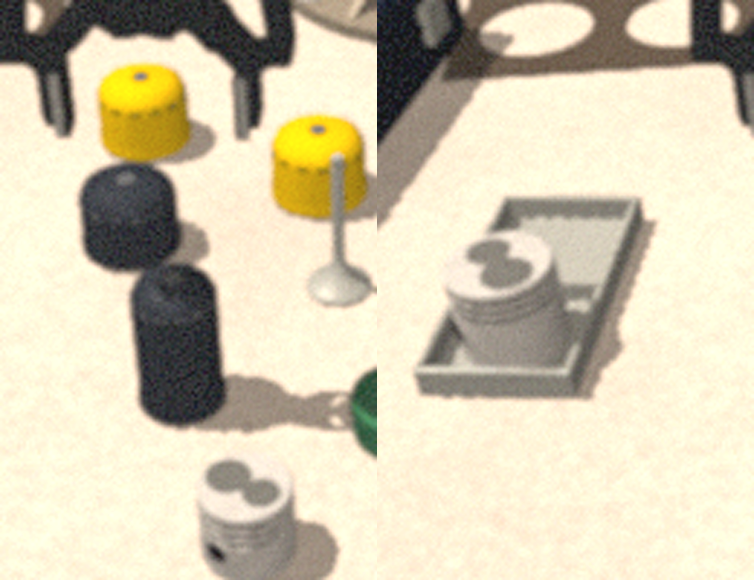

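The large piston stands upright in the compartment nearest the camera (far from the robot), around (500,300) in the crop. The gripper is above the tall filter, so I descend and grip it.

Call:
{"fn": "carry_out", "kwargs": {"motion": [[[0,0.04,-0.5],0],[[0,0,-0.9],0],[[0,0,-0.8],0],[[0,0,-0.6],0],[[0,0,-0.3],0],[[0,0,-0.1],0],[[0,0,0],0],[[0,0,0],0]]}}

```text
time_s: 11.3
tcp_pos: [0.565, -0.0645, 0.0203]
tool_rot: [-0.236, 3.131, -0.0]
ft_force: [0.4, 0.3, -0.4]
opening: 0.995
grip_force: 0.0
```

Call:
{"fn": "carry_out", "kwargs": {"motion": [[[0,0,0],0],[[0,0,0],0],[[0,0,0],0],[[0,0,0],0],[[0,0,0],0],[[0,0,0],0],[[0,0,0],0],[[0,0,0],0]], "gripper": 0, "squeeze": 40}}

```text
time_s: 12.1
tcp_pos: [0.5647, -0.0642, 0.0199]
tool_rot: [-0.237, 3.132, 0.0]
ft_force: [-2.1, -0.3, 7.9]
opening: 0.598
grip_force: 40.1
```

Call:
{"fn": "carry_out", "kwargs": {"motion": [[[0,0,0.3],0],[[0,0,0.7],0],[[0,0,0.8],0],[[0,0,0.7],0],[[-0.1,-0.4,0],0],[[-0.4,-0.9,0],0],[[-0.4,-1,0],0],[[-0.4,-1,0],0],[[-0.4,-1,0],0],[[-0.4,-1,0],0]]}}

```text
time_s: 13.1
tcp_pos: [0.4785, -0.2781, 0.119]
tool_rot: [0.236, -3.132, -0.0]
ft_force: [1.3, 0.5, -2.3]
opening: 0.596
grip_force: 42.9
```

Call:
{"fn": "carry_out", "kwargs": {"motion": [[[-0.27,-0.79,0],0],[[0,0,0],0],[[0,0,0],0],[[0,0,0],0]]}}

```text
time_s: 13.5
tcp_pos: [0.4692, -0.3073, 0.1189]
tool_rot: [0.238, -3.132, -0.001]
ft_force: [-0.3, 0.0, -3.1]
opening: 0.598
grip_force: 42.9
```

Call:
{"fn": "carry_out", "kwargs": {"motion": [[[0,0,-0.4],0],[[0,0,-0.7],0],[[0,0,-0.6],0],[[0,0,-0.4],0],[[0,0,-0.15],0],[[0,0,-0.05],0],[[0,0,0],0],[[0,0,0],0]]}}

```text
time_s: 14.3
tcp_pos: [0.47, -0.308, 0.028]
tool_rot: [-0.237, 3.132, -0.001]
ft_force: [-0.5, -1.1, -2.4]
opening: 0.599
grip_force: 42.9
```

Call:
{"fn": "carry_out", "kwargs": {"motion": [[[0,0,-0.04],0],[[0,0,0],0],[[0,0,0],0]]}}

```text
time_s: 14.6
tcp_pos: [0.4695, -0.3079, 0.0258]
tool_rot: [-0.237, 3.132, -0.0]
ft_force: [0.6, 0.3, -2.7]
opening: 0.601
grip_force: 42.9
```

Call:
{"fn": "carry_out", "kwargs": {"motion": [[[0,0,-0.03],0],[[0,0,0],0],[[0,0,0],0]]}}

```text
time_s: 14.9
tcp_pos: [0.4694, -0.3079, 0.0244]
tool_rot: [0.237, -3.133, 0.0]
ft_force: [-0.6, -0.4, -2.2]
opening: 0.599
grip_force: 42.9
```

Call:
{"fn": "carry_out", "kwargs": {"motion": [[[0,0,-0.025],0],[[0,0,0],0],[[0,0,0],0]]}}

```text
time_s: 15.2
tcp_pos: [0.4696, -0.308, 0.024]
tool_rot: [-0.237, 3.132, 0.0]
ft_force: [-3.4, 1.4, 10.1]
opening: 0.603
grip_force: 43.7
```

Call:
{"fn": "carry_out", "kwargs": {"motion": [[[0,0,0.015],0],[[0,0,0],0],[[0,0,0],0],[[0,0,0],0],[[0,0,0],0]], "gripper": 1}}

```text
time_s: 15.7
tcp_pos: [0.4694, -0.3079, 0.024]
tool_rot: [0.237, -3.133, 0.0]
ft_force: [-0.4, 0.5, -0.8]
opening: 1.003
grip_force: 0.0
```

Call:
{"fn": "carry_out", "kwargs": {"motion": [[[0,0,0.3],0],[[0,0,0.6],0],[[0,0,0.9],0],[[0,0,1],0],[[0,0,0.6],0],[[0.4,0.9,0],-0.2],[[0.4,0.95,0],-0.2],[[0.4,0.95,0],-0.2],[[0.4,0.95,0],-0.2],[[0.4,0.95,0],-0.2]]}}

```text
time_s: 16.7
tcp_pos: [0.5498, -0.1184, 0.161]
tool_rot: [-0.015, 3.141, -0.0]
ft_force: [1.2, 0.3, 1.1]
opening: 0.997
grip_force: 0.0
```

Call:
{"fn": "carry_out", "kwargs": {"motion": [[[0.4,0.95,0],0],[[0.5,0.85,0],0],[[0.5,0.85,0],0],[[0.5,0.85,0],0],[[0.5,0.85,0],0],[[0.5,0.9,0],0],[[0.2,0.9,0],0],[[0,0,0],0],[[0,0,0],0],[[0,0,0],0]]}}

```text
time_s: 17.7
tcp_pos: [0.6733, 0.1247, 0.1606]
tool_rot: [-0.016, 3.141, -0.001]
ft_force: [-0.1, 0.6, 0.5]
opening: 1.002
grip_force: 0.0
```

Call:
{"fn": "carry_out", "kwargs": {"motion": [[[0.05,0.22,-0.5],0],[[0,0,-0.9],0],[[0,0,-0.9],0],[[0,0,-0.9],0],[[0,0,-0.6],0],[[0,0,-0.3],0],[[0,0,0],0],[[0,0,0],0]]}}

```text
time_s: 18.5
tcp_pos: [0.6762, 0.1343, -0.0027]
tool_rot: [-0.017, 3.14, 0.0]
ft_force: [0.9, -0.5, 0.5]
opening: 0.997
grip_force: 0.0
```

Call:
{"fn": "carry_out", "kwargs": {"motion": [[[0,0,0],0],[[0,0,0],0],[[0,0,0],0],[[0,0,0],0],[[0,0,0],0],[[0,0,0],0],[[0,0,0],0],[[0,0,0],0]], "gripper": 0, "squeeze": 40}}

```text
time_s: 19.3
tcp_pos: [0.676, 0.1351, -0.0027]
tool_rot: [-0.018, 3.14, 0.001]
ft_force: [-2.6, -0.4, 9.3]
opening: 0.575
grip_force: 40.1
```

Run:
```python
from h import *
d=save('g');S=d['scene']
im=np.hstack([cv2.resize(S['img'][200:390,x:x+w],None,fx=2.9,fy=2.9,interpolation=2) for x,w in ((320,150),(100,100))])
im=cv2.convertScaleAbs(im,alpha=1.4,beta=20)
cv2.imwrite('pics/g.png',im[:,:,::-1])
```

```text
(no output)
```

View pics/g.png

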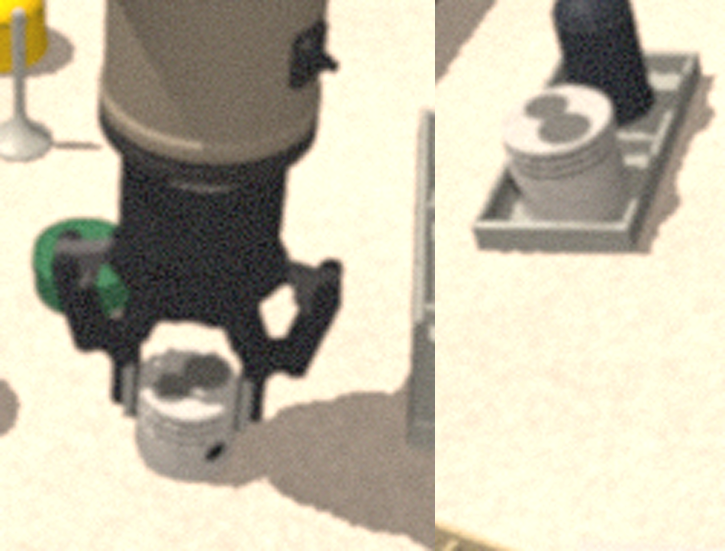

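The small piston is well gripped, with the tips above mid-height. Both tray2 parts are standing. Carrying the small piston to tray3's far compartment at (0.613, 0.293).

Call:
{"fn": "carry_out", "kwargs": {"motion": [[[0,0,0.3],0],[[0,0,0.6],0],[[0,0,0.8],0],[[0,0,0.5],0],[[-0.3,0.75,0],0],[[-0.4,0.8,0],0],[[-0.4,0.8,0],0],[[-0.3,0.8,0],0],[[-0.2,0.8,0],0],[[0,0,0],0]]}}

```text
time_s: 20.4
tcp_pos: [0.6092, 0.2992, 0.0846]
tool_rot: [0.028, -3.141, -0.004]
ft_force: [0.4, 0.2, -3.3]
opening: 0.571
grip_force: 42.3
```

Call:
{"fn": "carry_out", "kwargs": {"motion": [[[0,0,-0.4],0],[[0,0,-0.7],0],[[0,0,-0.6],0],[[0,0,-0.3],0],[[0,0,0],0],[[0,0,0],0],[[0,0,0],0]]}}

```text
time_s: 21.1
tcp_pos: [0.6121, 0.2928, 0.005]
tool_rot: [-0.017, 3.14, 0.001]
ft_force: [-0.8, 0.6, -2.4]
opening: 0.574
grip_force: 43.5
```

Call:
{"fn": "carry_out", "kwargs": {"motion": [[[0,0,-0.05],0],[[0,0,0],0],[[0,0,0],0]]}}

```text
time_s: 21.4
tcp_pos: [0.6115, 0.293, 0.0022]
tool_rot: [-0.018, 3.141, 0.0]
ft_force: [0.4, 0.3, -2.1]
opening: 0.568
grip_force: 43.5
```

Call:
{"fn": "carry_out", "kwargs": {"motion": [[[0,0,-0.03],0],[[0,0,0],0],[[0,0,0],0]]}}

```text
time_s: 21.7
tcp_pos: [0.6114, 0.2929, 0.0008]
tool_rot: [0.018, -3.141, 0.0]
ft_force: [0.7, 0.2, -2.5]
opening: 0.572
grip_force: 43.5
```

Call:
{"fn": "carry_out", "kwargs": {"motion": [[[0,0,-0.025],0],[[0,0,0],0],[[0,0,0],0]]}}

```text
time_s: 22.0
tcp_pos: [0.6117, 0.293, 0.0003]
tool_rot: [-0.018, 3.141, 0.0]
ft_force: [-1.8, -2.0, 6.2]
opening: 0.571
grip_force: 44.3
```

Call:
{"fn": "carry_out", "kwargs": {"motion": [[[0,0,0.01],0],[[0,0,0],0],[[0,0,0],0],[[0,0,0],0],[[0,0,0],0]], "gripper": 1}}

```text
time_s: 22.5
tcp_pos: [0.6114, 0.2929, 0.0002]
tool_rot: [0.018, -3.141, 0.0]
ft_force: [0.3, -0.3, -1.2]
opening: 0.997
grip_force: 0.0
```

Call:
{"fn": "carry_out", "kwargs": {"motion": [[[0,0,0.3],0],[[0,0,0.6],0],[[0,0,0.9],0],[[0,0,1],0],[[0,-0.4,0.6],0],[[0.2,-0.9,0],0],[[0.2,-0.9,0],0],[[0.2,-0.9,0],0],[[0.2,-0.9,0],0],[[0.2,-0.9,0],0]]}}

```text
time_s: 23.5
tcp_pos: [0.6517, 0.0954, 0.1373]
tool_rot: [-0.018, 3.141, 0.0]
ft_force: [0.4, -0.5, 0.0]
opening: 1.002
grip_force: 0.0
```

Call:
{"fn": "carry_out", "kwargs": {"motion": [[[0.2,-0.9,0],0],[[0.2,-0.9,0],0],[[0.1,-0.6,0],0],[[0,0,0],0],[[0,0,0],0],[[0,0,0],0]]}}

```text
time_s: 24.1
tcp_pos: [0.6714, 0.0022, 0.1366]
tool_rot: [-0.02, 3.141, 0.001]
ft_force: [0.0, 0.5, 0.2]
opening: 1.0
grip_force: 0.0
```

Call:
{"fn": "carry_out", "kwargs": {"motion": [[[0,-0.04,-0.5],0],[[0,0,-0.9],0],[[0,0,-0.9],0],[[0,0,-0.7],0],[[0,0,-0.3],0],[[0,0,-0.18],0],[[0,0,0],0],[[0,0,0],0]]}}

```text
time_s: 24.9
tcp_pos: [0.6723, -0.0005, -0.0017]
tool_rot: [-0.018, 3.14, 0.0]
ft_force: [-0.4, 0.2, -0.2]
opening: 1.003
grip_force: 0.0
```

Call:
{"fn": "carry_out", "kwargs": {"motion": [[[0,0,0],0],[[0,0,0],0],[[0,0,0],0],[[0,0,0],0],[[0,0,0],0],[[0,0,0],0],[[0,0,0],0],[[0,0,0],0]], "gripper": 0, "squeeze": 40}}

```text
time_s: 25.7
tcp_pos: [0.6719, -0.0006, -0.002]
tool_rot: [-0.018, 3.141, 0.001]
ft_force: [-2.3, 0.7, 8.8]
opening: 0.573
grip_force: 40.2
```

Call:
{"fn": "carry_out", "kwargs": {"motion": [[[0,0,0.3],0],[[0,0,0.7],0],[[0,0,0.9],0],[[0,0,0.6],0],[[-0.2,0.4,0],0],[[-0.45,0.9,0],0],[[-0.45,0.9,0],0],[[-0.45,0.9,0],0],[[-0.45,0.9,0],0],[[-0.45,0.9,0],0]]}}

```text
time_s: 26.7
tcp_pos: [0.5718, 0.197, 0.097]
tool_rot: [0.018, -3.141, -0.0]
ft_force: [-0.1, 0.5, -1.0]
opening: 0.574
grip_force: 41.8
```

Call:
{"fn": "carry_out", "kwargs": {"motion": [[[-0.45,0.9,0],0],[[-0.45,0.9,0],0],[[-0.33,0.68,0],0],[[0,0,0],0],[[0,0,0],0],[[0,0,0],0]]}}

```text
time_s: 27.3
tcp_pos: [0.5244, 0.2936, 0.097]
tool_rot: [0.017, -3.142, 0.001]
ft_force: [-0.3, -0.4, -1.1]
opening: 0.57
grip_force: 41.9
```

Call:
{"fn": "carry_out", "kwargs": {"motion": [[[0,0,-0.5],0],[[0,0,-0.8],0],[[0,0,-0.6],0],[[0,0,-0.3],0],[[0,0,-0.1],0],[[0,0,0],0],[[0,0,0],0]]}}

```text
time_s: 28.0
tcp_pos: [0.525, 0.2946, 0.006]
tool_rot: [-0.017, 3.14, 0.001]
ft_force: [-0.3, 0.2, -1.7]
opening: 0.571
grip_force: 41.9
```

Contact is expected at about 0.001.

Call:
{"fn": "carry_out", "kwargs": {"motion": [[[0,0,-0.06],0],[[0,0,0],0],[[0,0,0],0]]}}

```text
time_s: 28.3
tcp_pos: [0.5243, 0.2947, 0.0029]
tool_rot: [-0.018, 3.141, 0.0]
ft_force: [0.1, 0.5, -1.4]
opening: 0.575
grip_force: 41.9
```

Call:
{"fn": "carry_out", "kwargs": {"motion": [[[0,0,-0.025],0],[[0,0,0],0],[[0,0,0],0]]}}

```text
time_s: 28.6
tcp_pos: [0.5244, 0.2946, 0.002]
tool_rot: [-0.018, 3.141, 0.001]
ft_force: [-1.4, -0.4, 5.2]
opening: 0.572
grip_force: 42.7
```

Call:
{"fn": "carry_out", "kwargs": {"motion": [[[0,0,-0.025],0],[[0,0,0],0],[[0,0,0],0]]}}

```text
time_s: 28.9
tcp_pos: [0.5244, 0.2947, 0.0019]
tool_rot: [-0.018, 3.141, 0.001]
ft_force: [-7.7, -3.9, 23.0]
opening: 0.57
grip_force: 44.5
```

Call:
{"fn": "carry_out", "kwargs": {"motion": [[[0,0,0.025],0],[[0,0,0],0],[[0,0,0],0],[[0,0,0],0],[[0,0,0],0]], "gripper": 1}}

```text
time_s: 29.4
tcp_pos: [0.5242, 0.2945, 0.0015]
tool_rot: [0.018, -3.141, 0.0]
ft_force: [-0.2, 0.8, 0.0]
opening: 1.001
grip_force: 0.0
```

Call:
{"fn": "carry_out", "kwargs": {"motion": [[[0,0,0.3],0],[[0,0,0.6],0],[[0,0,0.9],0],[[0,0,1],0],[[0,-0.4,0.8],0],[[-0.2,-0.9,0.1],0],[[-0.2,-0.9,0],0],[[-0.2,-0.9,0],0],[[-0.2,-0.9,0],0],[[-0.2,-0.9,0],0]]}}

```text
time_s: 30.4
tcp_pos: [0.4838, 0.0971, 0.1504]
tool_rot: [-0.018, 3.141, 0.001]
ft_force: [0.3, 0.0, -0.1]
opening: 0.996
grip_force: 0.0
```

Call:
{"fn": "carry_out", "kwargs": {"motion": [[[-0.2,-0.9,0],0],[[-0.2,-0.9,0],0],[[-0.2,-0.9,0],0],[[-0.25,-0.9,0],0],[[-0.25,-0.9,0],0],[[-0.3,-0.9,0],0],[[-0.12,-0.54,0],0],[[0,0,0],0],[[0,0,0],0],[[0,0,0],0]]}}

```text
time_s: 31.4
tcp_pos: [0.4237, -0.1383, 0.1499]
tool_rot: [-0.019, 3.141, 0.0]
ft_force: [-0.2, 1.0, 0.4]
opening: 1.002
grip_force: 0.0
```

Call:
{"fn": "carry_out", "kwargs": {"motion": [[[0,-0.02,-0.5],0],[[0,0,-0.9],0],[[0,0,-0.9],0],[[0,0,-0.7],0],[[0,0,-0.3],0],[[0,0,0],0],[[0,0,0],0]]}}

```text
time_s: 32.1
tcp_pos: [0.424, -0.1398, 0.0184]
tool_rot: [-0.018, 3.141, -0.0]
ft_force: [1.0, -0.2, 0.0]
opening: 0.998
grip_force: 0.0
```

Call:
{"fn": "carry_out", "kwargs": {"motion": [[[0,0,-0.25],0],[[0,0,-0.25],0],[[0,0,-0.15],0],[[0,0,0],0],[[0,0,0],0]]}}

```text
time_s: 32.6
tcp_pos: [0.4232, -0.14, -0.0085]
tool_rot: [0.017, -3.141, 0.0]
ft_force: [1.0, 0.7, 0.4]
opening: 1.0
grip_force: 0.0
```

Call:
{"fn": "carry_out", "kwargs": {"motion": [[[0,0,0],0],[[0,0,0],0],[[0,0,0],0],[[0,0,0],0],[[0,0,0],0],[[0,0,0],0],[[0,0,0],0],[[0,0,0],0]], "gripper": 0, "squeeze": 40}}

```text
time_s: 33.4
tcp_pos: [0.4236, -0.1399, -0.008]
tool_rot: [-0.018, 3.141, 0.0]
ft_force: [-2.3, -0.2, 7.4]
opening: 0.761
grip_force: 42.2
```

Crossing over the valve (100 mm) means carrying with the part's base at about 0.15 m.

Call:
{"fn": "carry_out", "kwargs": {"motion": [[[0,0,0.3],0],[[0,0,0.6],0],[[0,0,0.9],0],[[0,0,0.9],0],[[0,0,0.9],0],[[0,0,0.2],0],[[0,0,0],0],[[0,0,0],0]]}}

```text
time_s: 34.2
tcp_pos: [0.4229, -0.1395, 0.143]
tool_rot: [0.019, -3.141, -0.001]
ft_force: [0.3, 0.8, -2.3]
opening: 0.761
grip_force: 45.7
```

Call:
{"fn": "carry_out", "kwargs": {"motion": [[[0.03,0.4,0],0],[[0.03,0.9,0],0],[[0.03,0.9,0],0],[[0.03,0.9,0],0],[[0.03,0.9,0],0],[[0.03,0.9,0],0],[[0.03,0.9,0],0],[[0.03,0.9,0],0],[[0.03,0.9,0],0],[[0.03,0.9,0],0]]}}

```text
time_s: 35.2
tcp_pos: [0.4344, 0.2009, 0.1418]
tool_rot: [0.017, -3.139, 0.003]
ft_force: [0.4, -0.1, -2.2]
opening: 0.756
grip_force: 45.7
```

Call:
{"fn": "carry_out", "kwargs": {"motion": [[[0.03,0.9,0],0],[[0.01,0.9,0],0],[[0,0.6,0],0],[[0,0,0],0],[[0,0,0],0],[[0,0,0],0]]}}

```text
time_s: 35.8
tcp_pos: [0.4368, 0.2946, 0.1425]
tool_rot: [0.016, -3.14, 0.003]
ft_force: [-0.1, -0.9, -2.1]
opening: 0.763
grip_force: 45.7
```

Call:
{"fn": "carry_out", "kwargs": {"motion": [[[0,0.05,-0.5],0],[[0,0,-0.9],0],[[0,0,-0.9],0],[[0,0,-0.7],0],[[0,0,-0.36],0],[[0,0,-0.1],0],[[0,0,0],0],[[0,0,0],0]]}}

```text
time_s: 36.6
tcp_pos: [0.4378, 0.2984, 0.0064]
tool_rot: [-0.017, 3.14, 0.002]
ft_force: [-0.6, 0.7, -3.4]
opening: 0.763
grip_force: 45.7
```

Call:
{"fn": "carry_out", "kwargs": {"motion": [[[0,0,-0.08],0],[[0,0,-0.03],0],[[0,0,0],0],[[0,0,0],0]]}}

```text
time_s: 37.0
tcp_pos: [0.4371, 0.2982, 0.001]
tool_rot: [-0.018, 3.141, 0.0]
ft_force: [0.7, 0.2, -2.2]
opening: 0.76
grip_force: 45.7
```

Call:
{"fn": "carry_out", "kwargs": {"motion": [[[0,0,-0.025],0],[[0,0,0],0],[[0,0,0],0]]}}

```text
time_s: 37.3
tcp_pos: [0.437, 0.2981, -0.0002]
tool_rot: [0.018, -3.141, 0.0]
ft_force: [-0.7, 0.6, -3.0]
opening: 0.759
grip_force: 45.7
```

Call:
{"fn": "carry_out", "kwargs": {"motion": [[[0,0,-0.05],0],[[0,0,0],0],[[0,0,0],0]]}}

```text
time_s: 37.6
tcp_pos: [0.4369, 0.298, -0.0023]
tool_rot: [0.018, -3.141, 0.0]
ft_force: [0.1, -0.1, -1.9]
opening: 0.76
grip_force: 45.7
```

Call:
{"fn": "carry_out", "kwargs": {"motion": [[[0,0,-0.025],0],[[0,0,0],0],[[0,0,0],0]]}}

```text
time_s: 37.9
tcp_pos: [0.437, 0.2981, -0.0032]
tool_rot: [0.018, -3.141, 0.0]
ft_force: [0.0, 0.0, -2.7]
opening: 0.763
grip_force: 45.7
```

Call:
{"fn": "carry_out", "kwargs": {"motion": [[[0,0,-0.02],0],[[0,0,0],0],[[0,0,0],0]]}}

```text
time_s: 38.2
tcp_pos: [0.4371, 0.2981, -0.0039]
tool_rot: [-0.018, 3.141, 0.0]
ft_force: [-0.3, -0.4, 2.8]
opening: 0.759
grip_force: 46.0
```

Contact. I release, lift, and clear the view toward the robot's side.

Call:
{"fn": "carry_out", "kwargs": {"motion": [[[0,0,0],0],[[0,0,0],0],[[0,0,0],0],[[0,0,0],0],[[0,0,0],0]], "gripper": 1}}

```text
time_s: 38.7
tcp_pos: [0.437, 0.2981, -0.004]
tool_rot: [0.018, -3.142, 0.0]
ft_force: [0.5, 0.1, -0.1]
opening: 0.999
grip_force: 0.0
```

Call:
{"fn": "carry_out", "kwargs": {"motion": [[[0,0,0.3],0],[[0,0,0.6],0],[[0,0,0.9],0],[[0,0,1],0],[[0,0,1],0],[[0,0,1],0],[[-0.3,0.5,0],0],[[-0.5,0.9,0],0],[[-0.5,0.9,0],0],[[-0.5,0.9,0],0]]}}

```text
time_s: 39.7
tcp_pos: [0.3642, 0.4271, 0.1892]
tool_rot: [-0.017, 3.141, 0.001]
ft_force: [1.2, 0.1, -0.5]
opening: 1.003
grip_force: 0.0
```

Call:
{"fn": "carry_out", "kwargs": {"motion": [[[-0.5,0.9,0],0],[[-0.5,0.9,0],0],[[-0.5,0.9,0],0],[[-0.5,0.9,0],0],[[-0.5,0.9,0],0],[[-0.5,0.6,0],0],[[-0.5,0.6,0],0],[[0,0,0],0],[[0,0,0],0],[[0,0,0],0]]}}

```text
time_s: 40.7
tcp_pos: [0.2261, 0.6533, 0.1886]
tool_rot: [-0.016, 3.141, -0.0]
ft_force: [0.6, -0.3, -0.1]
opening: 0.998
grip_force: 0.0
```

Run:
```python
from h import *
d=save('z');S=d['scene'];T=d['top']
a=cv2.resize(S['img'][180:380,100:540],(798,363),interpolation=2)
b=cv2.resize(T['img'][110:345,150:510],None,fx=1,fy=1)
b=cv2.copyMakeBorder(b,0,0,0,798-b.shape[1],0)
im=cv2.convertScaleAbs(np.vstack([a,b]),alpha=1.3,beta=10)
cv2.imwrite('pics/z.png',im[:,:,::-1]); print(im.shape)
```

```text
(598, 798, 3)
```

View pics/z.png

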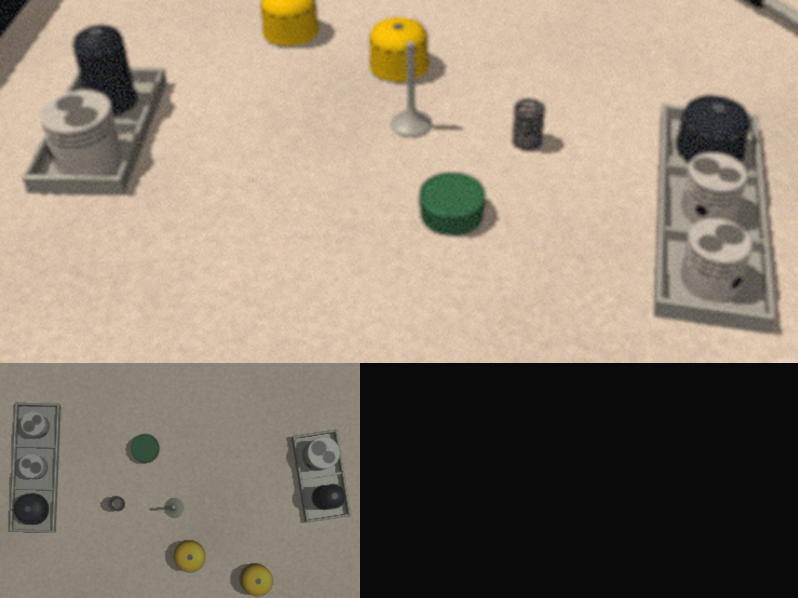

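All five parts stand upright, one per compartment: tray2 holds the parts around (80,110) in the crop, tray3 those around (715,190). The valve, spring, tin and yellow cans have not moved. Handing in.

```bash
python3 -c "
from station import env
print(env.sign_off())"
```

```text
the job is handed in; nothing more can be done
None
```

Both kits are made up and handed in after about 41 s: each part was lowered until it touched its compartment floor and stands upright in its own compartment, and the valve, spring, tin and yellow cans were left where they were.

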